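# Kickstand down, then hold the half bike plumb on its tyre

### The job

I am fitting a kickstand to the rear half of this wooden child's bike and want to measure the gap under its foot. While the half bike still hangs on the stand's two hooks, flip the kickstand from its stowed position all the way down, past its over-centre spring until it rests on its lower stop. Then lift the half bike up and off the hooks, set its tyre on the bench in front of the stand and finish still gripping it, holding it upright and level there, clear of the stand, with the kickstand still down and its foot free in the air; leave the other things on the bench alone.

Things in the scene. Friction and masses are not known exactly. Their poses are not given: they have to be found in the camera images.
- half_bike: rear half of a small wooden balance bike, 250 mm long, 258 mm high, 0.8 kg (all sizes here in mm), on one locked wheel: it falls unless held. Origin: level with the tyre's underside, below the middle of the hand-hold, in the mid-plane. Own axes, upright: z up, y to the bike's rear, x across; the kickstand is on the -x side, turned to the robot. As it hangs its axes are parallel to the hanger's
- grip_slot (a point): on the half bike: middle of the upper edge of the hand-hold (own x 0, y 0, z 230), a slot cut through the 18 mm plywood panel (x -9 to 9), 110 long (y -55 to 55), 40 high (z 190 to 230). Above it is the grip bar: 18 thick, 28 high, its top edge level at z 258 from y -60 to 70. The hooks carry it 35 mm to either side of this point; between them is free
- hub (a point): on the half bike: centre of the wheel (own x 0, y 30, z 80): radius 80, tyre 28 wide. 80 mm above the bench when the tyre stands on it; hung, the tyre is 30 mm above the bench. Plywood stays from the panel to the axle reach to x = -27 and 27 (y -100 to 78, z 65 to 200), the axle ends to x = -39 and 39
- kickstand (a joint): swing of the kickstand about the across-the-frame axis: 0 = stowed, leg level and pointing to the bike's rear (+y); grows as it swings down; 1.57 = straight down, 1.75 = lower stop. A coil spring pulls it back to 0 below about 0.6 rad and snaps it down to 1.75 above; 1 to 3 N across the leg's middle moves it
- stand_hinge (a point): kickstand hinge, at own x -46, y -40, z 102 of the half bike; its axis is the half bike's x
- stand_mid (a point): middle of the kickstand's round leg (12 thick), on its centre line, 55 mm from the hinge axis and 22 farther out (to -x) than the hinge: the place to push; free above, the nearest stay is 40 mm behind it (to +x)
- stand_foot (a point): centre of the kickstand's black rubber foot (17 thick), 84 mm from the hinge axis and 40 farther out (to -x) than the hinge; with the kickstand down it is 20 mm above the underside of the tyre
- hanger: fixed dark wooden hanging stand, 210 mm wide, 282 mm high. Origin: on the bench, below the middle of the hooks, in the plane where the half bike hangs; own -x points to the robot's side, y along the board (front face at x 80). A batten (z 93 to 127, front at x 40) is behind the axle
- hooks (a point): on the hanger, own x 0, y 0, z 260: midway between the tops of its two hooks, 10 mm steel rods at y -35 and 35 that run level from the board to x = -37, where the ends turn up 10. To come off, the half bike must rise 10 to 30 mm (above 30 the slot's lower edge meets the rods), then move at least 70 mm to own -x
- tape_measure: tape measure 33x85x70 mm standing on the bench, bystander
- screwdriver: screwdriver 212 mm long with a dark red handle, bystander
- marking_gauge: wooden marking gauge 64x220x64 mm, bystander
- pencil: blue carpenter's pencil 176 mm long, bystander
- block_plane: metal block plane 50x160x52 mm, bystander

How it is judged:
By the outcome, as a careful person would: the job done as asked, in the order asked, and still so for the second after the job is handed in, while the arm keeps its last pose, push and grip.
It also fails if it takes over 48 s, if anything falls off the work surface, if the arm or the gripper's body presses on something with over 40 N, if the wrist force passes 120 N, or if a joint passes its speed limit or range.

### The arm

A 6-joint arm with a two-finger parallel gripper is mounted at the origin on a cart in front of the work surface, level with it; the furniture and walls round the work are solid. World frame = base frame: x ahead of the robot, y to its left, z up, the work surface at z = 0. Lengths are in m, angles in degrees, forces in N, time in s.
With the tool pointing down it reaches from about 0.4 to 0.825 m from the base axis. Payload 7 kg.
Tool frame: the origin (TCP) lies at the very end of the fingers, on their centre line; the grasp point (between the pads) lies 19 mm behind it; z points along the fingers, y is the line along which they close (so a half turn about z gives the same grasp; the last joint's range is limited). The gripper opens to 88 mm and grips with 3 to 60 N. Pads are 19 mm wide; open, the fingers measure 130 mm over their backs; the gripper's body (78 mm by 193 mm) begins 47 mm behind the grasp point.
Start: joints at [91.736, 20.546, 0.682, 0, -70.136, -16.507], TCP at [0.172, 0.653, 0.227] pointing down, gripper open.
Joint ranges: [-176.03, 176.03], [-82.01, 121.73], [-58.28, 71.71], [-173.87, 95.51], [-174.79, -0.11], [-173.66, 173.66]. Speed limits (degrees/s): [136.94, 136.94, 172.46, 180, 180, 180].

### API

Orientations are given as [roll, pitch, yaw] about the fixed x, y, z axes, in that order (R = Rz(yaw) Ry(pitch) Rx(roll)).
In Python, from plant import get_state, capture, close_job, regions_of gives the robot as it stands.
- The arm moves only by the tool jog_arm, never from a script. Its argument "moves" is a list of rows, each a list of 3 entries, a list of its own where there are three numbers: the shift along the tool's x, y, z in cm, then the turn about the tool's z in degrees, then the finger opening in cm, from 0 to 8.76. A call has 1 to 12 rows; each row shifts and turns the commanded pose from where the row before left it, along the tool's axes as they then stand; what a row does not reach is not made up. A row lasts 1/8 s, in which the tool goes at most 62.5 mm and 10.7 degrees, less where a joint would pass 70% of its speed; a pose out of reach is approached as far as the arm can. A call is refused whole if a number of a shift passes 6.25 or a number of a turn 10.7, either way. A call with a gripper value outside its range is refused whole. The fingers move at their own pace and stop on an object; "newtons" is the grip in N (left out, the last holds). Time passes only in rows, so rows that do not move let the fingers close. It gives the time, the measured TCP pose, the force, the opening and the grip force at its end, in the units of the state.
- get_state(): the state, without advancing time (a new reading comes with each control period).
- capture(name): name is "scene" or "top"; returns a dict with "pixels" (400x640x3 uint8, blue, green, red), "mtx" (3x3 intrinsics, pixels), "world_from_camera" (4x4, takes a point from camera to world coordinates). Camera axes: x right, y down, z forward; pixel columns grow to the right and rows downward; lengths in m; the calibration is good to about 2 mm. A picture is of the moment at which its call begins. There is no depth.
- close_job(): hands the job in; it is judged then, once.
Trained networks look in a picture, given as the dict that the camera call returned (one of the last four; its "shot" number tells which), for a name from the list of things; names that differ only in an ending like _2 or _b are one class to them, and where a whole thing is asked for, a point or a joint stands for the part that bears it (a point fixed in the world has none). Each returns a list of dicts, best first, with "confidence" (0 to 1); they miss things now and then, are a little off and sometimes report something else, mostly with a low value. They report only what shows in the picture. A call takes as long as a camera call.
- regions_of(picture, thing): "pixels" (400x640 bool, what is visible of it) and "pixel" ([column, row] in pixels, amid what is visible of it).
The state is a dict: "time_s": time; "joints": joint angles; "qd": joint speeds; "joint_torque": joint torques, N m; "tcp_pos": TCP position; "eef_rot": TCP orientation; "contact_force": force on the tool from outside, world axes, zero at the start; "moment": the same for the moment, N m; "gripper_width": finger opening in m; "gripper_force": force on a finger pad.
Only numpy, scipy, OpenCV 4.12 (cv2) and the standard library are available. Lean on these libraries where they do the work, as an engineer would, in place of code of your own. Each camera call takes 0.05 s, during which the arm holds its last target. There are 200 camera calls.

## Working session

There is one attempt and no reset: what is moved stays moved. The work goes in short steps, Python scripts to look and compute and a tool call to move; the robot and the scene stay as the last step left them, time stands still between calls to the robot, and variables do not carry over. Pictures are saved under pics/ and viewed, at most 10 in all, crops included, and the job is handed in when it is done.

Besides the shell and the picture viewer there is one more tool, called after "Call:" as a command line: name --argument value ..., lists and objects as JSON in quotes. jog_arm: Moves the arm, as the interface text tells. Its arguments: {"type":"object","properties":{"moves":{"type":"array"},"newtons":{"type":"number"}},"required":["moves"]}

```bash
mkdir -p pics; python3 - <<'E'
from plant import *
import cv2,numpy as np
s=get_state();print({k:np.round(v,3).tolist() for k,v in s.items()})
for n in("scene","top"):
    p=capture(n);cv2.imwrite(f"pics/{n}0.png",p["pixels"]);print(n,p["mtx"].round(1).tolist(),p["world_from_camera"].round(4).tolist())
    for t in("half_bike","hanger","grip_slot","hub","stand_mid","stand_foot","stand_hinge","hooks","tape_measure","screwdriver","marking_gauge","pencil","block_plane"):
        try:
            for r in regions_of(p,t)[:2]:
                ys,xs=np.nonzero(r["pixels"]);print(t,round(r["confidence"],2),np.round(r["pixel"]).tolist(),xs.min(),xs.max(),ys.min(),ys.max(),len(xs))
        except Exception as e: print(t,e)
E
```

```text
{'time_s': 0.0, 'joints': [91.737, 20.59, 0.635, -0.021, -70.135, -16.508], 'qd': [0.014, -0.026, 0.08, -0.089, 0.017, -0.013], 'joint_torque': [0.001, -58.273, 29.305, 6.997, 0.007, -0.0], 'tcp_pos': [0.172, 0.652, 0.226], 'eef_rot': [179.908, -0.007, -14.778], 'contact_force': [-0.0, 0.017, -0.464], 'moment': [0.001, -0.009, 0.002], 'gripper_force': 0.0, 'gripper_width': 0.088}
scene [[396.3, 0.0, 326.8], [0.0, 396.3, 199.6], [0.0, 0.0, 1.0]] [[0.6907, -0.3713, 0.6205, -0.136], [-0.723, -0.3385, 0.6022, -0.6814], [-0.0135, -0.8646, -0.5023, 0.7465], [0.0, 0.0, 0.0, 1.0]]
half_bike 0.81 [312.0, 196.0] 278 339 151 234 2705
hanger 0.61 [349.0, 206.0] 295 382 148 252 3345
grip_slot 0.92 [313.0, 196.0] 278 339 152 235 2784
stand_mid 0.75 [315.0, 199.0] 279 340 152 234 2619
stand_foot 0.67 [289.0, 212.0] 278 307 206 221 141
stand_hinge 0.76 [312.0, 197.0] 278 339 152 234 2671
hooks 0.93 [354.0, 206.0] 295 383 149 252 3280
tape_measure 0.88 [236.0, 229.0] 222 249 219 240 452
tape_measure 0.59 [318.0, 303.0] 294 340 289 320 319
screwdriver 0.62 [267.0, 216.0] 258 278 210 221 142
pencil 0.6
[... 493 characters left out ...]
0.95 [318.0, 157.0] 266 361 128 213 4433
grip_slot 0.78 [303.0, 201.0] 257 362 174 231 2607
hub 0.7 [306.0, 202.0] 257 362 174 232 2573
stand_mid 0.5 [290.0, 226.0] 269 312 220 232 208
stand_foot 0.53 [286.0, 226.0] 269 313 220 232 229
stand_hinge 0.86 [303.0, 204.0] 258 361 174 231 2529
stand_hinge 0.5 [376.0, 276.0] 347 410 271 279 394
hooks 0.84 [313.0, 161.0] 266 362 128 216 4418
tape_measure 0.8 [222.0, 260.0] 206 239 249 272 419
screwdriver 0.59 [221.0, 201.0] 214 224 181 221 359
marking_gauge 0.94 [427.0, 220.0] 410 438 184 270 1068
marking_gauge 0.48 [302.0, 203.0] 257 362 174 232 2675
pencil 0.85 [380.0, 278.0] 348 407 272 277 259
block_plane 0.61 [425.0, 140.0] 411 437 111 170 1211
```

```bash
python3 - <<'E'
import cv2
a=cv2.imread("pics/scene0.png")[130:330,200:460];b=cv2.imread("pics/top0.png")[100:300,190:450]
cv2.imwrite("pics/a.png",cv2.resize(a,None,fx=3,fy=3,interpolation=2));cv2.imwrite("pics/b.png",cv2.resize(b,None,fx=3,fy=3,interpolation=2))
E
```

```text
(no output)
```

View pics/a.png

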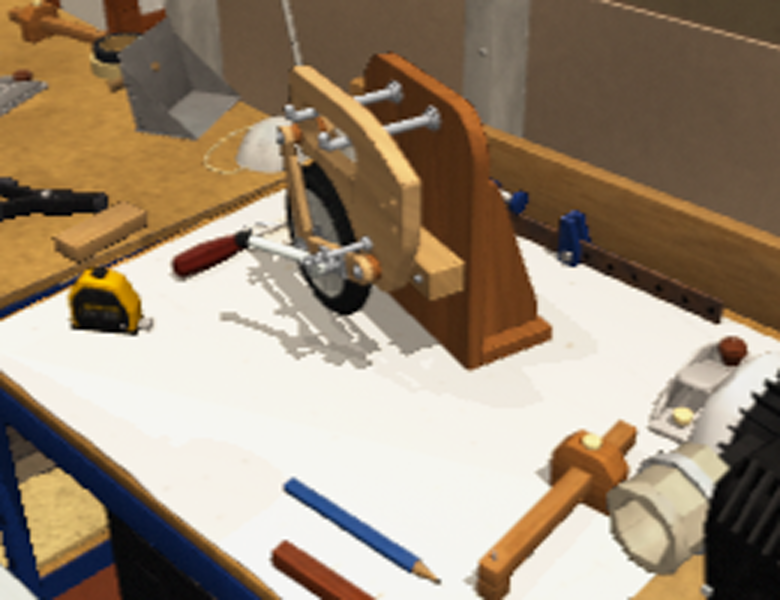

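View pics/b.png

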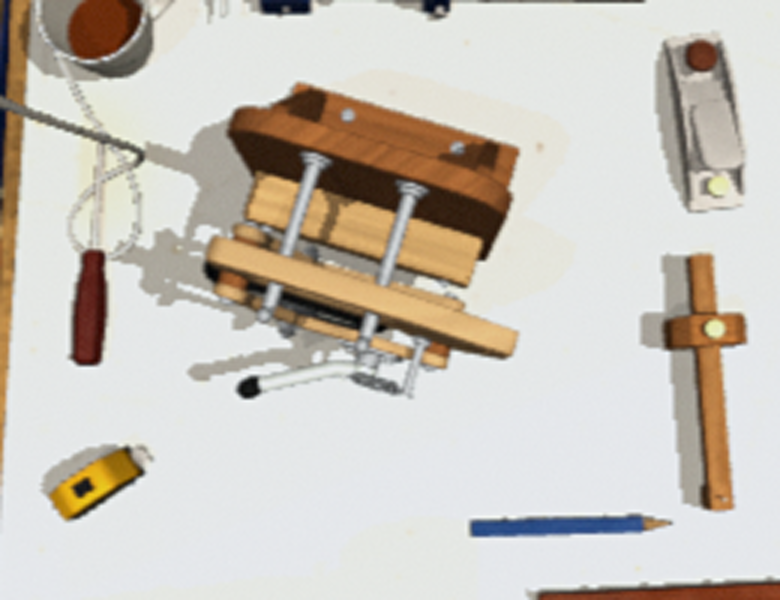

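The top view shows the bike's bar running from crop (210,245) to (515,345), the hook roots at (315,160) and (411,189), and the stowed foot at (247,386). In the scene view the hook tips are at about (291,112) and (327,143). I'll fit the hanger pose to these points.

```bash
cat > h.py <<'E'
import numpy as np
from scipy.spatial.transform import Rotation as R
def proj(p,M,W):
    c=np.linalg.inv(W)@np.append(p,1);u=M@c[:3];return u[:2]/u[2]
def w(p,pose):
    c,s=np.cos(pose[2]),np.sin(pose[2]);return np.array([pose[0]+c*p[0]-s*p[1],pose[1]+s*p[0]+c*p[1],p[2]])
E
python3 - <<'E'
from h import *
from plant import *
from scipy.optimize import least_squares
C={n:capture(n) for n in("scene","top")}
P=[("top",(315,160),(.08,.035,.255)),("top",(411,189),(.08,-.035,.255)),("top",(267,312),(-.037,.035,.262)),("top",(367,345),(-.037,-.035,.262)),("top",(247,386),(-.086,.044,.132)),
("scene",(291,112),(-.037,.035,.262)),("scene",(327,143),(-.037,-.035,.262)),("scene",(395,92),(.08,.035,.255)),("scene",(433,118),(.08,-.035,.255))]
off={"top":(190,100),"scene":(200,130)}
def f(q): return np.concatenate([proj(w(p,q),C[n]["mtx"],C[n]["world_from_camera"])-(np.array(u)/3+off[n]) for n,u,p in P])
r=least_squares(f,[.5,0,-.3],loss="soft_l1");q=r.x
print(q,np.degrees(q[2]),f(q).reshape(-1,2).round(1).tolist());np.save("q.npy",q)
for n,p in dict(slot=(0,0,.26),mid=(-.068,.015,.132),foot=(-.086,.044,.132),hinge=(-.046,-.04,.132)).items(): print(n,w(p,q).round(4))
E
```

```text
[ 0.56024632  0.04367737 -0.27857017] -15.960894778058524 [[0.4, -1.2], [0.5, -1.5], [-0.4, 1.2], [-1.1, -0.1], [2.4, 0.2], [-0.7, 0.4], [-1.1, -0.4], [0.1, 0.2], [0.1, 0.3]]
slot [0.5602 0.0437 0.26  ]
mid [0.499  0.0768 0.132 ]
foot [0.4897 0.1096 0.132 ]
hinge [0.505  0.0179 0.132 ]
```

```bash
cat >> h.py <<'E'
def delta(own,z,yaw=None,verbose=True):
    "tool-frame cm shift from the measured pose to hanger-frame (x,y), height z (m)"
    from plant import get_state
    s=get_state();q=np.load("q.npy");r=R.from_euler("xyz",s["eef_rot"],degrees=True)
    t=w((own[0],own[1],z),q);d=r.inv().apply(t-s["tcp_pos"])*100
    c,sn=np.cos(q[2]),np.sin(q[2]);e=np.array(s["tcp_pos"])[:2]-q[:2]
    print("t",round(s["time_s"],2),"own mm",np.round([1e3*(c*e[0]+sn*e[1]),1e3*(c*e[1]-sn*e[0]),1e3*s["tcp_pos"][2]],1),"rot",np.round(s["eef_rot"],2),"shift cm",d.round(2),"F",np.round(s["contact_force"],1),"w",round(s["gripper_width"],4),s["gripper_force"])
E
python3 -c "
from h import *
delta((-.084,.045),.2)"
```

```text
t 1.5 own mm [-540.6  478.8  226.6] rot [180.    -0.   -14.77] shift cm [44.75 44.32  2.66] F [-0.6  0.1 -0.7] w 0.0877 0.0
```

Call:
jog_arm --moves '[[[3.7,3.7,0],1.2,0],[[3.7,3.7,0],0,0],[[3.7,3.7,0],0,0],[[3.7,3.7,0],0,0],[[3.7,3.7,0],0,0],[[3.7,3.7,0],0,0],[[3.7,3.7,0],0,0],[[3.7,3.7,0],0,0],[[3.7,3.7,0],0,0],[[3.7,3.7,0],0,0],[[2,3.7,1],0,0],[[0,2,1],0,0]]' --newtons 50

```text
time_s: 3.0
tcp_pos: [0.4308, 0.1336, 0.2063]
eef_rot: [-180.0, -0.0, -16.1]
contact_force: [0.6, -0.5, 0.0]
gripper_width: 0.0007
gripper_force: 0.0
```

```bash
python3 - <<'E'
from h import *
from plant import *
import cv2
delta((-.084,.045),.16)
p=capture("top");cv2.imwrite("pics/c.png",cv2.resize(p["pixels"][130:280,200:420],None,fx=3.5,fy=3.5,interpolation=2))
p=capture("scene");cv2.imwrite("pics/d.png",cv2.resize(p["pixels"][110:270,210:410],None,fx=3.5,fy=3.5,interpolation=2))
E
```

```text
t 3.0 own mm [-149.1   50.9  206.3] rot [-1.7999e+02 -1.0000e-02 -1.6110e+01] shift cm [6.51 0.57 4.63] F [ 0.6 -0.5  0. ] w 0.0007 0.0
```

View pics/d.png

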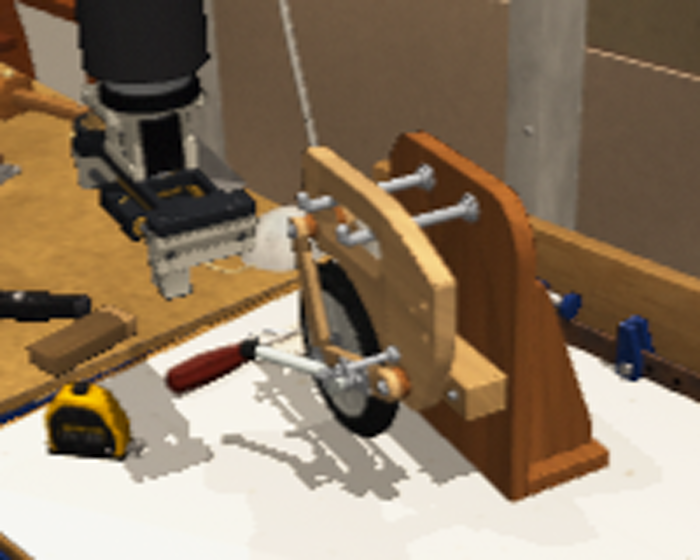

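The scene picture shows the closed fingers at about (175,285), clear of the bike, with the gripper's wide side along the bike. I'll move in over the leg next.

Call:
jog_arm --moves '[[[2,0.2,1],0,0],[[2,0.2,1],0,0],[[1.5,0.2,1],0,0],[[0.8,0,1],0,0],[[0,0,0.5],0,0],[[0,0,0],0,0]]'

```text
time_s: 3.85
tcp_pos: [0.4889, 0.1123, 0.1612]
eef_rot: [180.0, 0.0, -16.0]
contact_force: [-0.4, 0.9, -0.9]
gripper_width: 0.0006
gripper_force: 0.0
```

```bash
python3 - <<'E'
from h import *
from plant import *
import cv2
delta((-.085,.045),.14)
a=capture("top")["pixels"][130:280,220:380]
b=capture("scene")["pixels"][120:270,250:410]
cv2.imwrite("pics/e.png",cv2.resize(np.hstack([a,b]),None,fx=2.5,fy=2.5,interpolation=2))
E
```

```text
t 3.85 own mm [-87.4  46.4 161.2] rot [ 1.7996e+02  3.0000e-02 -1.5970e+01] shift cm [0.25 0.14 2.12] F [-0.4  0.9 -0.9] w 0.0006 0.0
```

View pics/e.png

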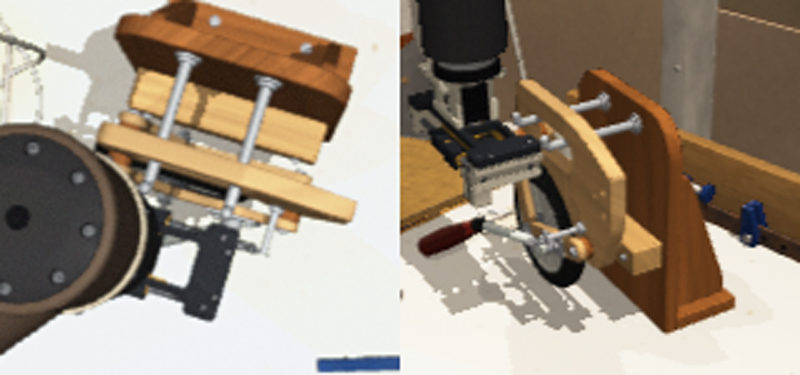

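The fingers are over the leg and nothing is touching: the gripper body passes outside the hook tips, at crop (150,190) and (230,215). I'll push down.

Call:
jog_arm --moves '[[[0.1,0.1,1],0,0],[[0.1,0,1],0,0],[[0,0,1],0,0],[[0,0,1],0,0]]'

```text
time_s: 4.45
tcp_pos: [0.4911, 0.1106, 0.1208]
eef_rot: [180.0, 0.0, -16.0]
contact_force: [-0.1, -1.7, 0.7]
gripper_width: 0.0005
gripper_force: 0.4
```

```bash
python3 -c "
from h import *
delta((-.085,.035),.085)"
```

```text
t 4.45 own mm [-84.9  45.3 120.8] rot [ 1.7998e+02  1.0000e-02 -1.5970e+01] shift cm [-0.01  1.03  3.58] F [-0.1 -1.7  0.7] w 0.0005 0.4059702157974243
```

Call:
jog_arm --moves '[[[0,0.3,1],0,0],[[0,0.4,1],0,0],[[0,0.4,1],0,0],[[0,0.3,0.7],0,0],[[0,0,0],0,0]]'

```text
time_s: 5.08
tcp_pos: [0.4868, 0.0968, 0.084]
eef_rot: [179.9, 0.1, -16.0]
contact_force: [0.3, 0.3, -0.1]
gripper_width: 0.0005
gripper_force: 0.0
```

```bash
python3 - <<'E'
from h import *
from plant import *
import cv2
delta((-.085,.035),.085)
a=capture("top")["pixels"][130:280,220:380]
b=capture("scene")["pixels"][120:270,250:410]
cv2.imwrite("pics/f.png",cv2.resize(np.hstack([a,b]),None,fx=2.5,fy=2.5,interpolation=2))
E
```

```text
t 5.08 own mm [-85.2  30.9  84. ] rot [ 1.7994e+02  5.0000e-02 -1.5990e+01] shift cm [ 0.02 -0.41 -0.1 ] F [ 0.3  0.3 -0.1] w 0.0005 0.0
```

View pics/f.png

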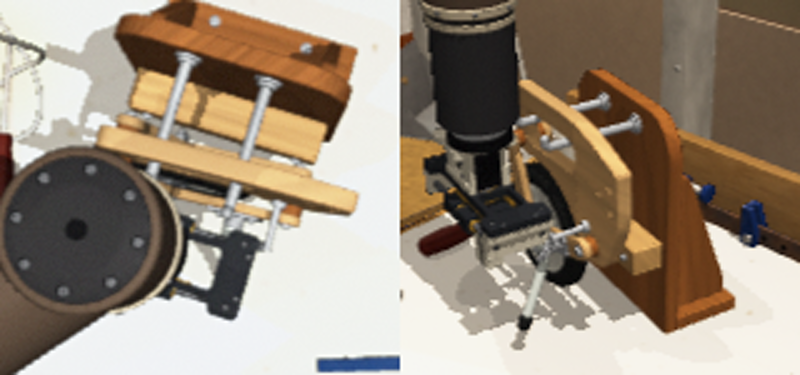

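The kickstand is down: the leg runs from (550,245) to the foot at (525,322), and the bike hangs unchanged. I'll retreat upward, then turn 90° for the bar grasp.

Call:
jog_arm --moves '[[[-1.5,0,0],0,0],[[-1.5,0,-2],0,0],[[0,0,-4],0,0],[[0,0,-5],0,0],[[0,0,-5],0,0],[[0,0,-5],0,0],[[0,0,-4],0,0],[[0,0,0],10,5],[[0,0,0],10,5],[[0,0,0],10,5],[[0,0,0],10,5],[[0,0,0],10,5]]'

```text
time_s: 6.68
tcp_pos: [0.4575, 0.1057, 0.3347]
eef_rot: [-180.0, 0.0, -66.3]
contact_force: [-0.5, 0.9, 0.4]
gripper_width: 0.0449
gripper_force: 0.0
```

Call:
jog_arm --moves '[[[0,0,0],10,5],[[0,0,0],10,5],[[0,0,0],10,5],[[0,0,0],10,5],[[0,0,0],0,5]]'

```text
time_s: 7.3
tcp_pos: [0.4577, 0.1057, 0.3347]
eef_rot: [-180.0, 0.0, -105.9]
contact_force: [-0.4, 0.2, 0.4]
gripper_width: 0.0502
gripper_force: 0.0
```

```bash
python3 -c "
from h import *
delta((0,0),.320)"
```

```text
t 7.3 own mm [-115.7   31.4  334.7] rot [-1.7999e+02  3.0000e-02 -1.0588e+02] shift cm [  3.16 -11.56   1.47] F [-0.4  0.2  0.4] w 0.0502 0.0
```

Call:
jog_arm --moves '[[[0.8,-3,0],0,5],[[0.8,-3,0],0,5],[[0.8,-3,0],0,5],[[0.8,-2.5,0],0,5],[[0,0,1],0,5],[[0,0,0],0,5]]'

```text
time_s: 8.05
tcp_pos: [0.5591, 0.0433, 0.3234]
eef_rot: [179.9, -0.0, -105.9]
contact_force: [0.2, 1.1, 0.4]
gripper_width: 0.05
gripper_force: 0.0
```

```bash
python3 - <<'E'
from h import *
from plant import *
import cv2
delta((0,0),.255)
a=capture("top")["pixels"][130:280,220:380]
b=capture("scene")["pixels"][100:250,250:410]
cv2.imwrite("pics/g.png",cv2.resize(np.hstack([a,b]),None,fx=2.5,fy=2.5,interpolation=2))
E
```

```text
t 8.05 own mm [ -1.   -0.7 323.4] rot [ 1.7989e+02 -5.0000e-02 -1.0585e+02] shift cm [-0.08 -0.11  6.84] F [0.2 1.1 0.4] w 0.05 0.0
```

View pics/g.png

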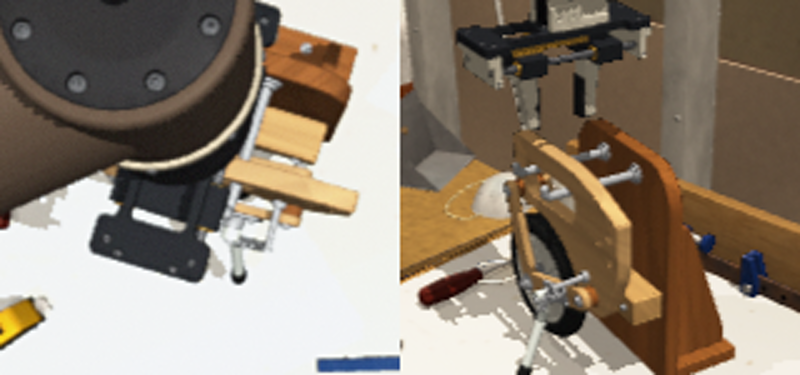

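The fingers, at about (527,110) and (585,100), straddle the bar plane above the hooks. Next I lower them and close at 55 N.

Call:
jog_arm --moves '[[[0,-0.1,1.5],0,5],[[0,0,1.5],0,5],[[0,0,1.5],0,5],[[0,0,1.5],0,5],[[0,0,0.9],0,5],[[0,0,0],0,5]]'

```text
time_s: 8.9
tcp_pos: [0.5608, 0.0427, 0.2547]
eef_rot: [179.9, -0.1, -106.0]
contact_force: [0.2, 0.7, -0.5]
gripper_width: 0.0499
gripper_force: 0.0
```

Call:
jog_arm --moves '[[[0,0,0],0,3],[[0,0,0],0,2.2],[[0,0,0],0,1.8],[[0,0,0],0,0],[[0,0,0],0,0],[[0,0,0],0,0]]' --newtons 55

```text
time_s: 9.65
tcp_pos: [0.5605, 0.043, 0.2558]
eef_rot: [180.0, -0.0, -106.0]
contact_force: [-4.9, 3.0, 3.9]
gripper_width: 0.0177
gripper_force: 55.0
```

```bash
python3 -c "
from h import *
delta((0,0),.275)"
```

```text
t 9.65 own mm [  0.5  -0.6 255.8] rot [ 179.96   -0.   -105.97] shift cm [-0.06  0.05 -1.92] F [-4.9  3.   3.9] w 0.0177 54.99105513095856
```

Call:
jog_arm --moves '[[[0,0,-0.5],0,0],[[0,0,-0.5],0,0],[[0,0,-0.5],0,0],[[0,0,-0.5],0,0],[[0,0,0],0,0],[[0,0,0],0,0]]'

```text
time_s: 10.4
tcp_pos: [0.561, 0.0429, 0.2754]
eef_rot: [180.0, 0.0, -106.0]
contact_force: [-0.2, -0.6, -7.3]
gripper_width: 0.018
gripper_force: 55.0
```

```bash
python3 - <<'E'
from h import *
from plant import *
import cv2
delta((-.12,0),.275)
print(get_state()["moment"])
a=capture("top")["pixels"][130:280,220:380]
b=capture("scene")["pixels"][100:250,250:410]
cv2.imwrite("pics/i.png",cv2.resize(np.hstack([a,b]),None,fx=2.5,fy=2.5,interpolation=2))
E
```

```text
t 10.4 own mm [  1.   -0.5 275.4] rot [ 179.99    0.   -105.97] shift cm [-0.05 12.1   0.04] F [-0.2 -0.6 -7.3] w 0.018 54.987890124320984
[ 0.05385789 -0.03877979  0.04685661]
```

View pics/i.png

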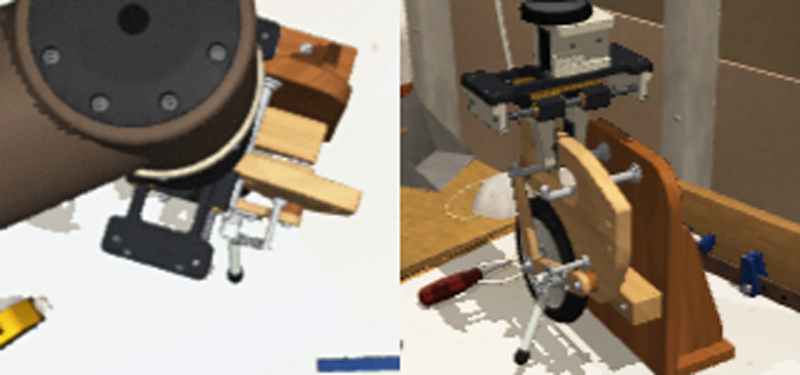

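The bike is lifted, level, and carried entirely by the gripper (7.5 N), with the leg down and the foot at (520,355). I'll move it off the hooks.

Call:
jog_arm --moves '[[[0,0.5,0],0,0],[[0,1,0],0,0],[[0,1.5,0],0,0],[[0,1.5,0],0,0],[[0,1.5,0],0,0],[[0,1.5,0],0,0],[[0,1.5,0],0,0],[[0,1.5,0],0,0],[[0,1,0],0,0],[[0,0.7,0],0,0],[[0,0.3,0],0,0],[[0,0,0],0,0]]'

```text
time_s: 12.0
tcp_pos: [0.441, 0.0774, 0.2756]
eef_rot: [-180.0, 0.0, -106.0]
contact_force: [1.1, 0.0, -7.0]
gripper_width: 0.0172
gripper_force: 55.0
```

```bash
python3 -c "
from h import *
delta((-.125,0),.226)"
```

```text
t 12.0 own mm [-123.9   -0.4  275.6] rot [-179.99    0.   -105.96] shift cm [-0.04  0.11  4.96] F [ 1.1  0.  -7. ] w 0.0172 54.98811900615692
```

Call:
jog_arm --moves '[[[0,0,0.7],0,0],[[0,0,1],0,0],[[0,0,1],0,0],[[0,0,0.8],0,0],[[0,0,0.5],0,0],[[0,0,0.3],0,0],[[0,0,0.2],0,0],[[0,0,0.1],0,0],[[0,0,0.1],0,0],[[0,0,0],0,0]]'

```text
time_s: 13.25
tcp_pos: [0.4409, 0.0773, 0.2286]
eef_rot: [-180.0, 0.0, -106.0]
contact_force: [1.1, 0.1, -8.3]
gripper_width: 0.0174
gripper_force: 55.0
```

Call:
jog_arm --moves '[[[0,0,0.1],0,0],[[0,0,0.1],0,0],[[0,0,0.1],0,0],[[0,0,0],0,0],[[0,0,0],0,0]]'

```text
time_s: 13.88
tcp_pos: [0.4411, 0.0773, 0.2259]
eef_rot: [-180.0, 0.0, -106.0]
contact_force: [-1.2, -0.6, -2.9]
gripper_width: 0.0179
gripper_force: 55.0
```

Call:
jog_arm --moves '[[[0,0,0.05],0,0],[[0,0,0.05],0,0],[[0,0,0],0,0],[[0,0,0],0,0]]'

```text
time_s: 14.38
tcp_pos: [0.4415, 0.0772, 0.2257]
eef_rot: [-179.9, 0.0, -105.9]
contact_force: [-2.5, -1.6, 6.5]
gripper_width: 0.018
gripper_force: 55.0
```

```bash
python3 - <<'E'
from h import *
from plant import *
import cv2
delta((-.125,0),.226);print(get_state()["moment"])
a=capture("top")["pixels"][130:290,220:420]
b=capture("scene")["pixels"][110:270,230:390]
cv2.imwrite("pics/j.png",cv2.resize(np.hstack([a,b]),None,fx=2.2,fy=2.2,interpolation=2))
E
```

```text
t 14.38 own mm [-123.4   -0.4  225.7] rot [-1.7991e+02  3.0000e-02 -1.0595e+02] shift cm [-0.04  0.16 -0.03] F [-2.5 -1.6  6.5] w 0.018 54.994550943374634
[-0.39920952  1.12619417  0.05712548]
```

View pics/j.png

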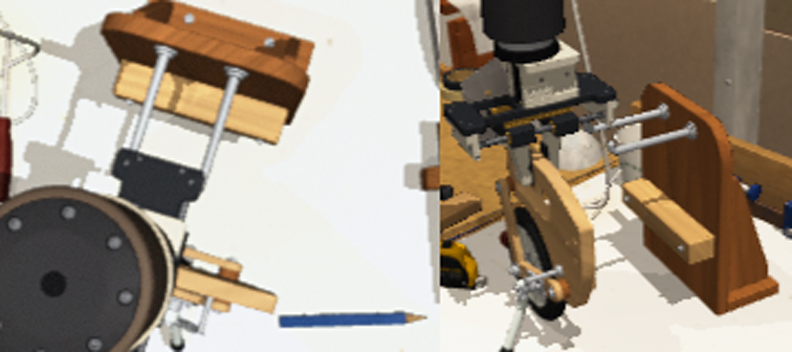

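The bike stands upright on the bench, about 6 cm clear of the hooks, with the leg down at (515,330) and the pencil untouched. I'll ease the downward press slightly and hand in.

Call:
jog_arm --moves '[[[0,0,-0.05],0,0],[[0,0,0],0,0],[[0,0,0],0,0]]'

```text
time_s: 14.85
tcp_pos: [0.4414, 0.0773, 0.2257]
eef_rot: [-179.9, 0.0, -106.0]
contact_force: [-1.3, -1.6, 6.6]
gripper_width: 0.0178
gripper_force: 55.0
```

```bash
python3 -c "
from plant import *
s=get_state();print(s['contact_force'],s['gripper_force'],s['tcp_pos']);print(close_job())"
```

```text
[-1.26148575 -1.60480061  6.63678366] 54.99337613582611 [0.44137604 0.07727418 0.22566595]
the job is handed in; nothing more can be done
None
```

The job is handed in after about 15 s: I flipped the kickstand down on the hooks, then lifted the half bike off. It now stands upright and level on the bench in front of the stand, still gripped, with the bike clear of the stand, the foot free in the air and the other things untouched.

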